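# Set the embossing die and hold it to the stop

### The job

Take the embossing die with the raised round boss and set it, boss up, in the bed pocket of the hand press, lying flat, with its straight heel towards the back stop and its thumb tab out at the open front. Push it back until the heel is square against the stop and keep a steady push of about 12 newtons on it for at least three seconds, as a third hand while I tighten the clamp screws; finish still holding and pushing, do not let go. Leave the lever arm up and everything else on the counter where it lies.

Things in the scene. Friction and masses are not known exactly. Their poses are not given: they have to be found in the camera images.
- raised_die: the steel die to set, about 0.45 kg: flat shoe 64 mm long (x), 50 wide (y), 8 thick, a square block on its middle, and on that a round boss 32 mm across, 4 mm high (34 mm in all). Lies boss up, z up. Origin: centre of the shoe's underside (tab not counted); +x points to the straight heel, -x to the thumb tab.
- die_block (a point): centre of the top of the raised die's square block, 30 mm above its underside. The block is 40 x 40 mm, rises from 8 to 30 mm above the underside, sides square to the die's x and y: the part to grip
- die_heel (a point): middle of the lower edge of the raised die's heel (straight end), 32 mm along +x from its origin, at the underside
- die_tab (a point): top of the raised die's rounded thumb tab, which sticks out 20 mm beyond the shoe's front end; 24 mm wide, from 1 to 6 mm above the underside
- sunk_die: the other die, NOT to be used: same shoe, tab, block, origin and axes as the raised die, but in place of the boss its top has a round hollow 33 mm across and 6 mm deep (30 mm high in all, steel). Bystander. The two dies may lie in either of two places.
- press: cast iron hand press, fixed; place and yaw differ every time. Origin on the counter (z = 0), straight below a die fully home, which has this body's x, y and yaw. +x points from the open front to the back, where the lever pivots. Foot 310 x 125 mm, from x = -85 to +225 mm. Flat bed 112 mm wide (y), x = -60 to +65 mm, its top 50 mm up.
- pocket (a point): on the bed, 50 mm up, below the centre of a die fully home. The pocket, 56 mm wide for the 50 mm shoe: two steel cheeks 10 mm thick, 9 mm high, inner faces at y = +-28 mm, from x = -45 to +32 mm (press axes), shut at the back by the stop, open at the front and top. Two screw heads 9 mm across stick out of the +y cheek to y = +48 mm.
- back_stop: rigid steel stop bar across the back of the pocket, part of the press: 74 mm wide, 16 mm high above the bed, 9 mm thick. It feels the push less friction, so do not bear down on the bed or a cheek. Origin: foot of the middle of its front face, 32 mm along the press's +x, 50 mm up; axes as the press, +x into the bar. With the die home die_heel is here.
- lever_arm (a joint): hinge of the press's lever arm (rad), its pivot between two ears 68 mm over all, 172 mm along the press's +x, 146 mm up: 0 = raised, leaning back behind the pivot, kept there by its weight, tip about 0.40 m above the counter; grows as it is pulled down over the bed. To be left at 0.
- key_a: brass key on a red enamel tag 38 mm across, lying flat, 6 mm high, 115 mm long in all along its x, from 65 mm behind the origin (tag) to 49 mm ahead (bit). Bystander, between the two die places.
- key_b: a second such key and tag. Bystander.
- magnifier: magnifier lying flat: lens ring 80 mm across, 12 mm high, origin under its centre; horn handle out to 147 mm along -x. Bystander.
- amber_jar: squat amber glass jar with an amber lid, 72 mm across, 62 mm high; origin under its centre. Bystander.
- screwdriver: screwdriver, 160 mm long, lying along its x, beyond the press. Bystander.
- call_bell: reception call bell on a round wooden base, 84 mm across, 62 mm high; origin under its centre. Bystander.
Not all that is in view belongs to the job. What is shaped like the raised_die but blue or brown is not meant.

How it is judged:
By the outcome, as a careful person would: the job done as asked, in the order asked, and still so for the second after the job is handed in, while the arm keeps its last pose, push and grip.
It also fails if it takes over 51 s, if anything falls off the work surface, if the arm or the gripper's body presses on something with over 40 N, if the wrist force passes 120 N, or if a joint passes its speed limit or range.

### The arm

A 7-joint arm with a two-finger parallel gripper is mounted at the origin on the work surface. World frame = base frame: x ahead of the robot, y to its left, z up, the work surface at z = 0. Lengths are in mm, angles in rad, forces in N, time in s.
With the tool pointing down it reaches from about 350 to 900 mm from the base axis. Payload 7.2 kg.
Tool frame: the origin (TCP) lies midway between the tips of the shut fingers; the grasp point (between the pads) lies 19 mm behind it; z points along the fingers, y is the line along which they close (so a half turn about z gives the same grasp; the last joint's range is limited). The gripper opens to 88 mm and grips with 3 to 60 N. Pads are 20 mm wide; open, the fingers measure 115 mm over their backs; the gripper's body (75 mm by 178 mm) begins 61 mm behind the grasp point.
Start: joints at [-0.068, 0.411, -0.013, 1.596, 0.006, 1.134, -0.082], TCP at [625.003, -0.011, 222.653] pointing down, gripper open.
Joint ranges: [-2.95, 2.95], [-0.29, 1.99], [-1.47, 1.44], [0.14, 2.54], [-1.03, 4.17], [0.13, 1.85], [-2.86, 2.86]. Speed limits (rad/s): [2.39, 2.39, 3.01, 3.01, 3.14, 3.14, 3.14].

### API

Orientations are given as a 3x3 rotation matrix whose columns are the frame's x, y, z axes.
In Python, from plant import env gives the robot as it stands.
- The arm moves only by the tool play_rows, never from a script. Its argument "rows" is text: rows parted by semicolons, each of 7 numbers parted by spaces: the shift along the tool's x, y, z in m, then the turn, a rotation vector about the tool's x, y, z in rad, then the opening, from -1 (shut) to 1 (fully open). A call has 1 to 8 rows; each row shifts and turns the commanded pose from where the row before left it, along the tool's axes as they then stand; what a row does not reach is not made up. A row lasts 1/10 s, in which the tool goes at most 50 mm and 8.59 degrees, less where a joint would pass 70% of its speed; a pose out of reach is approached as far as the arm can. A call is refused whole if a number of a shift passes 0.05 or a number of a turn 0.15, either way. A call with a gripper value outside its range is refused whole. The fingers move at their own pace and stop on an object; "grip_force" is the grip in N (left out, the last holds). Time passes only in rows, so rows that do not move let the fingers close. It gives the time, the measured TCP pose, the force, the opening and the grip force at its end, in the units of the state.
- env.get_obs(): the state, without advancing time (a new reading comes with each control period).
- env.get_image(name): name is "scene" or "side" or "wrist"; returns the picture (420x560x3 uint8, red, green, blue); there is no depth.
- env.camera_model(name): a dict with "fx", "fy", "cx", "cy" (pixels), "k1" (the pictures are not rectified: a ray, as slopes to the right and down, at radius r is drawn at 1 + k1 r^2 times it, then the intrinsics apply), "eye" and "attitude" of the camera in the world. Camera axes: x right, y down, z forward; pixel columns grow to the right and rows downward; lengths in mm; the calibration is good to about 2 mm. A picture is of the moment at which its call begins: read the wrist's pose just before it. camera_model takes no time and is no camera call; for the wrist camera it gives the pose at the moment of the call.
- env.finish_job(): hands the job in; it is judged then, once.
The state is a dict: "t": time; "qpos": joint angles; "joint_velocities": joint speeds; "joint_efforts": joint torques, N m; "ee_pos": TCP position; "eef_rot": TCP orientation; "wrist_force": force on the tool from outside, world axes, zero at the start; "torque": the same for the moment, N m; "width": opening from 0.0 (shut) to 1.0 (fully open); "gripper_force": force on a finger pad.
Only numpy, scipy, OpenCV 4.12 (cv2) and the standard library are available. Lean on these libraries where they do the work, as an engineer would, in place of code of your own. Each camera call takes 0.05 s, during which the arm holds its last target. There are 200 camera calls.

## Working session

There is one attempt and no reset: what is moved stays moved. The work goes in short steps, Python scripts to look and compute and a tool call to move; the robot and the scene stay as the last step left them, time stands still between calls to the robot, and variables do not carry over. Pictures are saved under pics/ and viewed, at most 10 in all, crops included, and the job is handed in when it is done.

Besides the shell and the picture viewer there is one more tool, called after "Emit:" as name(argument=value, ...), one argument or row to a line, values as JSON. play_rows: Moves the arm, as the interface text tells. Its arguments: {"type":"object","properties":{"rows":{"type":"string"},"grip_force":{"type":"number"}},"required":["rows"]}

```bash
mkdir -p pics; cat > h.py <<'E'
import numpy as np, cv2
from plant import env
def ray(m,u,v):
    K=np.array([[m['fx'],0,m['cx']],[0,m['fy'],m['cy']],[0,0,1.]])
    # drawn = s*(1+k1 r^2)
    x,y=(u-m['cx'])/m['fx'],(v-m['cy'])/m['fy']; a,b=x,y
    for _ in range(30):
        f=1+m['k1']*(a*a+b*b); a,b=x/f,y/f
    return np.array(m['attitude'])@np.array([a,b,1.])
def hit(m,u,v,z):
    d=ray(m,u,v); e=np.array(m['eye']); return e+d*(z-e[2])/d[2]
def proj(m,P):
    p=np.array(m['attitude']).T@(np.array(P,float)-np.array(m['eye'])); a,b=p[0]/p[2],p[1]/p[2]
    f=1+m['k1']*(a*a+b*b); return np.array([m['fx']*a*f+m['cx'],m['fy']*b*f+m['cy']])
def save(n,img,s=1,crop=None):
    if crop: x0,y0,x1,y1=crop; img=img[y0:y1,x0:x1]
    cv2.imwrite('pics/'+n,cv2.resize(img[:,:,::-1],None,fx=s,fy=s,interpolation=cv2.INTER_CUBIC))
E
python3 - <<'E'
from h import *
import pickle
M={}
for n in ['scene','side','wrist']:
    m=env.camera_model(n); im=env.get_image(n); M[n]=(m,im); save(n+'0.png',im,1.4)
    print(n,{k:np.round(v,3).tolist() for k,v in m.items()})
pickle.dump(M,open('m0.pkl','wb')); o=env.get_obs(); print({k:np.round(v,3).tolist() for k,v in o.items()})
E
```

```text
scene {'fx': 450.561, 'fy': 450.561, 'cx': 282.817, 'cy': 211.705, 'k1': -0.049, 'eye': [884.517, 649.687, 846.25], 'attitude': [[-0.889, 0.333, -0.313], [0.457, 0.667, -0.588], [0.013, -0.666, -0.745]]}
side {'fx': 450.755, 'fy': 450.755, 'cx': 279.078, 'cy': 205.674, 'k1': -0.132, 'eye': [107.624, 880.71, 653.182], 'attitude': [[-0.872, -0.248, 0.423], [-0.49, 0.423, -0.762], [0.01, -0.871, -0.491]]}
wrist {'fx': 314.148, 'fy': 314.148, 'cx': 281.037, 'cy': 210.202, 'k1': -0.073, 'eye': [624.553, 84.609, 383.631], 'attitude': [[1.0, -0.001, -0.002], [-0.001, -0.952, -0.305], [-0.002, 0.305, -0.952]]}
{'t': 0.15, 'qpos': [-0.068, 0.412, -0.013, 1.597, 0.006, 1.134, -0.082], 'joint_velocities': [-0.001, -0.002, 0.001, -0.003, -0.0, -0.0, 0.001], 'joint_efforts': [0.001, -58.833, 0.642, -29.129, -0.054, 0.016, 0.0], 'ee_pos': [624.664, -0.045, 222.055], 'eef_rot': [[0.0, 1.0, -0.001], [1.0, -0.0, -0.0], [-0.0, -0.001, -1.0]], 'wrist_force': [-0.078, -0.849, -0.229], 'torque': [-0.031, 0.02, -0.059], 'gripper_force': 0.0, 'width': 1.0}
```

View pics/scene0.png

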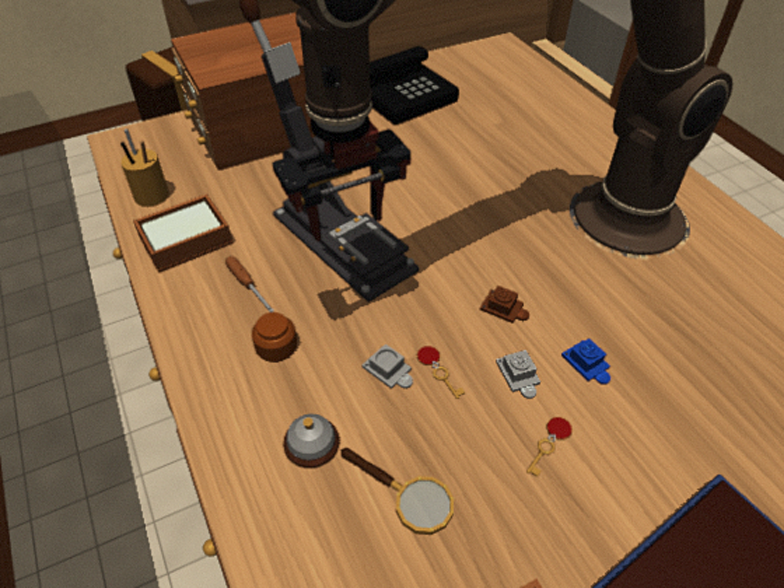

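View pics/wrist0.png

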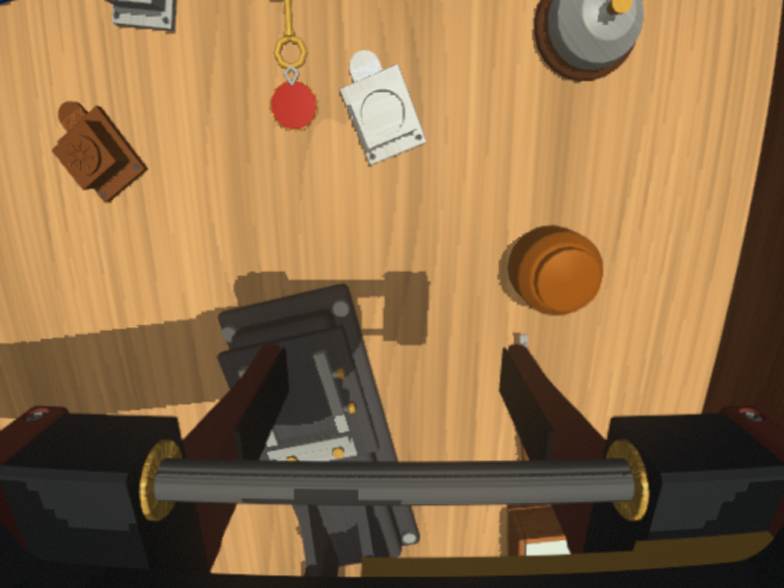

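View pics/side0.png

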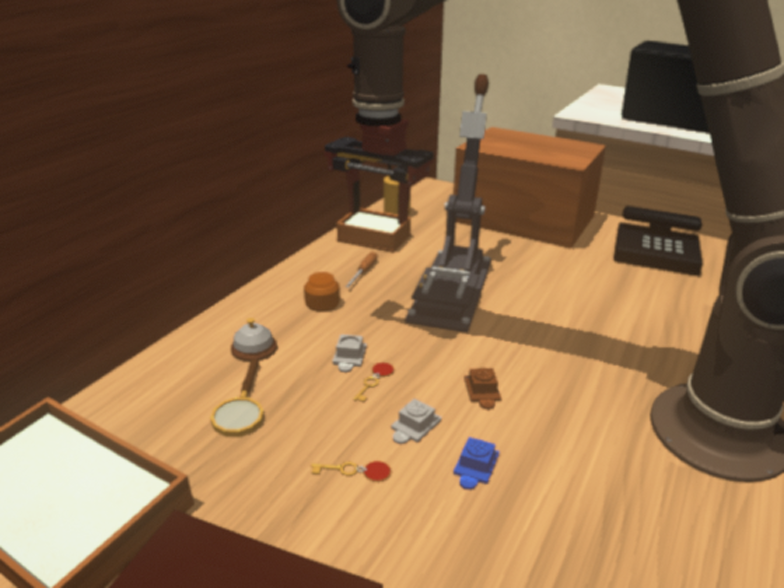

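The raised-boss steel die is at about (519,360) in the scene view, with its tab at (529,391). The hollow one is at (388,362). The press front faces the dies.

```bash
python3 - <<'E'
from h import *
import pickle
M=pickle.load(open('m0.pkl','rb'))
h=lambda n,u,v,z: print(n,u,v,z,np.round(hit(M[n][0],u/1.4,v/1.4,z),1))
h('scene',519,358,34);h('scene',529,391,6);h('side',415,408,34);h('side',401,436,6)
print('press');
for p in [(220,315),(348,287)]: h('wrist',*p,15)
h('wrist',219,352,50)
a=cv2.resize(M['scene'][1][240:300,340:400][:,:,::-1],None,fx=6.6,fy=6.6,interpolation=2)
w=M['wrist'][1][190:400,140:320][:,:,::-1]
b=cv2.resize(w,None,fx=2.2,fy=2.2,interpolation=2)
c=np.zeros((462,796,3),np.uint8);c[:396,:396]=a;c[:,400:796]=b
cv2.imwrite('pics/c1.png',c)
E
```

```text
scene 519 358 34 [427.7 213.6  34. ]
scene 529 391 6 [434.6 259.5   6. ]
side 415 408 34 [429.5 220.7  34. ]
side 401 436 6 [432.6 258.    6. ]
press
wrist 220 315 15 [466.6 -52.9  15. ]
wrist 348 287 15 [583.8 -26.6  15. ]
wrist 219 352 50 [476.4 -73.1  50. ]
```

View pics/c1.png

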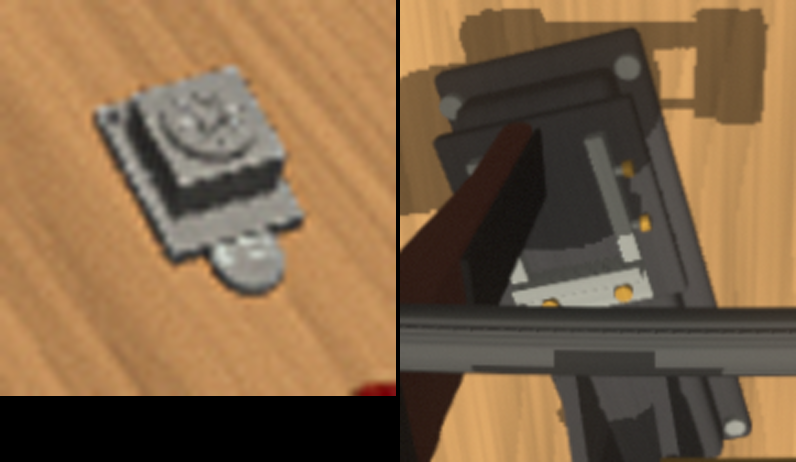

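Emit:
play_rows(
  rows="0.038 -0.039 0 0 0 0 1;0.038 -0.039 0 0 0 0 1;0.038 -0.039 0 0 0 0 1;0.038 -0.039 0 0 0 0 1;0.038 -0.039 0 0 0 0 1;0 0 0 0 0 0 1;0 0 0 0 0 0 1",
)

```text
t: 0.85
ee_pos: [445.6, 175.0, 222.9]
eef_rot: [[-0.003, 1.0, 0.001], [1.0, 0.003, -0.0], [-0.0, 0.001, -1.0]]
wrist_force: [0.1, -0.1, 0.1]
width: 0.996
gripper_force: 0.0
```

```bash
python3 - <<'E'
from h import *
import pickle
m=env.camera_model('wrist'); im=env.get_image('wrist'); pickle.dump((m,im),open('m1.pkl','wb'))
ms=env.camera_model('scene'); s=env.get_image('scene');pickle.dump((ms,s),open('s1.pkl','wb'))
o=env.get_obs(); print(np.round(o['ee_pos'],1),np.round(o['eef_rot'],3))
p=proj(m,[429,217,20]).astype(int);print(p)
a=cv2.resize(im[max(0,p[1]-60):p[1]+60,p[0]-60:p[0]+60][:,:,::-1],(396,396),interpolation=2)
q=proj(ms,[540,-110,50]).astype(int);print(q, max(0,p[1]-60),p[0]-60,q-60)
b=cv2.resize(s[q[1]-60:q[1]+60,q[0]-60:q[0]+60][:,:,::-1],(396,396),interpolation=2)
cv2.imwrite('pics/c2.png',np.hstack([a,b]))
E
```

```text
[446.8 173.4 222.6] [[ 0.001  1.     0.   ]
 [ 1.    -0.001 -0.   ]
 [-0.     0.    -1.   ]]
[267 148]
[262 176] 88 207 [202 116]
```

View pics/c2.png

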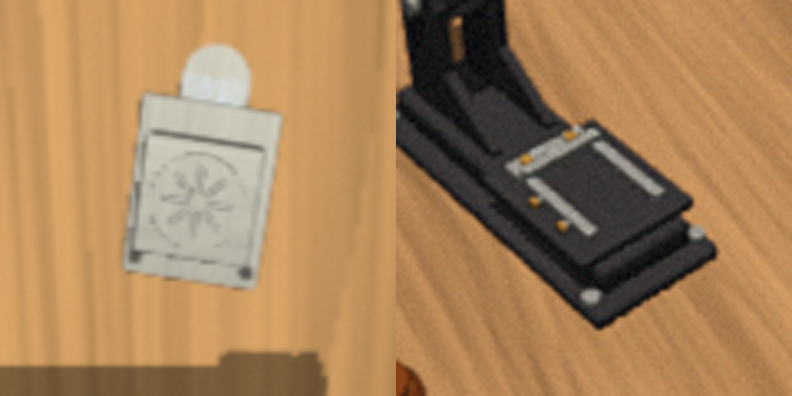

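Emit:
play_rows(
  rows="-0.026 0.0125 -0.0085 0 0 0 1;-0.026 0.0125 -0.0085 0 0 0 1;-0.026 0.0125 -0.0085 0 0 0 1;-0.026 0.0125 -0.0085 0 0 0 1;-0.026 0.0125 -0.0085 0 0 0 1;-0.026 0.0125 -0.0085 0 0 0 1;-0.026 0.0125 -0.0085 0 0 0 1;-0.026 0.0125 -0.0085 0 0 0 1",
)

```text
t: 1.75
ee_pos: [546.7, -36.8, 290.6]
eef_rot: [[0.003, 1.0, -0.0], [1.0, -0.003, -0.001], [-0.001, -0.0, -1.0]]
wrist_force: [0.6, -0.0, -0.0]
width: 0.998
gripper_force: 0.0
```

Emit:
play_rows(
  rows="0 0 0 0 0 0 1;0 0 0 0 0 0 1;0 0 0 0 0 0 1",
)

```text
t: 2.05
ee_pos: [545.7, -33.4, 290.0]
eef_rot: [[0.0, 1.0, -0.001], [1.0, -0.0, 0.0], [0.0, -0.001, -1.0]]
wrist_force: [-0.2, -0.7, -0.1]
width: 1.0
gripper_force: 0.0
```

```bash
python3 - <<'E'
from h import *
import pickle
m=env.camera_model('wrist'); im=env.get_image('wrist'); pickle.dump((m,im),open('m2.pkl','wb'))
p=proj(m,[544,-110,50]).astype(int)
print(p); c=[p[0]-100,p[1]-80,p[0]+100,p[1]+70]; print(c)
save('c3.png',im,4,c)
m,im=pickle.load(open('m1.pkl','rb'))
f=lambda u,v,z: hit(m,207+u/3.3,88+v/3.3,z)[:2]
S=[f(*p,8) for p in [(143,93),(283,113),(258,290),(124,271)]]
B=[f(*p,30) for p in [(152,130),(266,148),(246,262),(133,250)]]
for q in (S,B):
    q=np.array(q); print('c',q.mean(0).round(1),'sides',[np.linalg.norm(q[i]-q[(i+1)%4]).round(1) for i in range(4)])
    for a,b in [(0,3),(1,2)]: d=q[b]-q[a]; print('yaw',np.arctan2(d[1],d[0]).round(3))
    d=q[1]-q[0]; e=q[2]-q[3]; print('yaw from y', [(np.arctan2(t[1],t[0])-np.pi/2).round(3) for t in (d,e)])
E
```

```text
[280 232]
[np.int64(180), np.int64(152), np.int64(380), np.int64(302)]
c [429.7 218.3] sides [np.float64(49.6), np.float64(64.0), np.float64(49.7), np.float64(63.8)]
yaw -1.706
yaw -1.704
yaw from y [np.float64(-1.709), np.float64(-1.713)]
c [429.7 219.1] sides [np.float64(38.4), np.float64(39.1), np.float64(39.1), np.float64(40.9)]
yaw -1.754
yaw -1.741
yaw from y [np.float64(-1.724), np.float64(-1.677)]
```

View pics/c3.png

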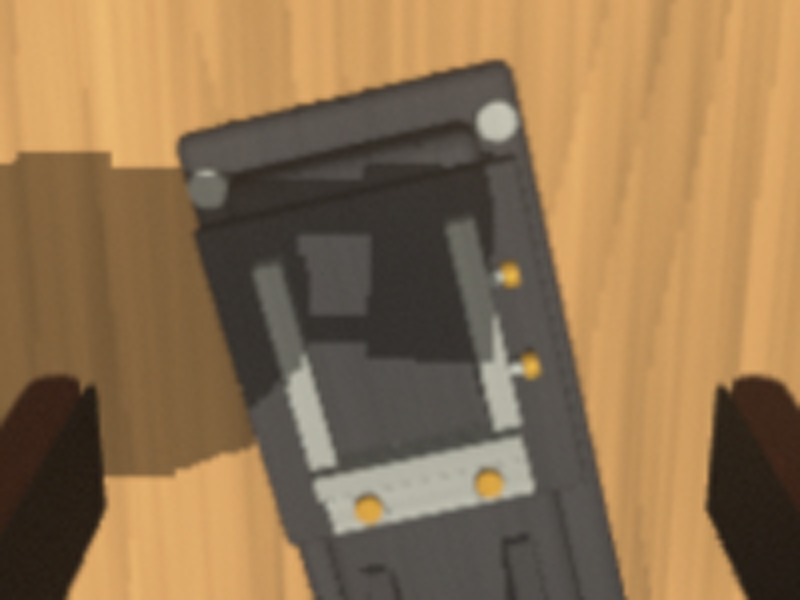

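```bash
cat > fit.py <<'E'
from h import *
import pickle
from scipy.optimize import least_squares
m,im=pickle.load(open('m2.pkl','rb'))
L=[(-45,-38,59,253,268),(-45,-28,59,278,262),(32,-28,59,335,465),(32,-38,59,313,470),(-45,28,59,447,224),(-45,38,59,472,218),(32,28,59,493,430),(32,38,59,519,426),
(41,-37,66,335,535),(41,37,66,533,490),(32,-37,50,314,483),(32,37,50,520,438),(-60,-56,50,196,235),(-60,56,50,515,157)]
def res(p):
    c,s=np.cos(p[2]),np.sin(p[2])
    return np.concatenate([proj(m,[p[0]+c*x-s*y,p[1]+s*x+c*y,z])-[180+u/4,152+v/4] for x,y,z,u,v in L])
r=least_squares(res,[544,-122,-1.35],loss='soft_l1')
print(r.x.round(3)); print(res(r.x).reshape(-1,2).round(1).tolist())
E
python3 fit.py
```

```text
[ 541.465 -122.554   -1.334]
[[-0.4, 0.9], [0.6, 0.7], [1.0, 0.5], [-0.4, 0.7], [-0.5, 0.7], [0.7, 0.5], [0.6, 0.7], [1.2, 0.2], [-3.9, -7.7], [-1.2, -7.6], [0.5, -5.8], [-0.3, -5.5], [-1.2, -0.3], [0.5, 0.1]]
```

```bash
sed -i 's/(41,-37,66,335,535),(41,37,66,533,490),//; s/(32,-37,50,314/(32,-37,66,314/; s/(32,37,50,520/(32,37,66,520/' fit.py; cat >> fit.py <<'E'
p=r.x;c,s=np.cos(p[2]),np.sin(p[2])
for x,y,z in [(32,37,50),(32,37,66),(41,37,66),(41,37,50),(32,28,50),(0,0,50)]: q=proj(m,[p[0]+c*x-s*y,p[1]+s*x+c*y,z]);print(x,y,z,((q-[180,152])*4).round())
from scipy.spatial.transform import Rotation
E
python3 fit.py
```

```text
[ 541.09  -122.059   -1.337]
[[-0.6, 0.4], [0.4, 0.3], [0.6, 0.1], [-0.8, 0.3], [-0.6, 0.4], [0.6, 0.2], [0.3, 0.5], [0.9, -0.0], [-0.7, -0.6], [0.3, -0.6], [-1.4, -0.9], [0.4, -0.2]]
32 37 50 [517. 415.]
32 37 66 [521. 436.]
41 37 66 [527. 459.]
41 37 50 [523. 437.]
32 28 50 [492. 420.]
0 0 50 [394. 356.]
```

Emit:
play_rows(
  rows="0.0315 -0.0145 0.02 0 0 0 1;0.0315 -0.0145 0.02 0 0 0 1;0.0315 -0.0145 0.02 0 0 0 1;0.0315 -0.0145 0.02 0 0 0 1;0.0315 -0.0145 0.02 0 0 0 1;0.0315 -0.0145 0.02 0 0 0 1;0.0315 -0.0145 0.02 0 0 0 1;0.0315 -0.0145 0.02 0 0 0 1",
)

```text
t: 2.9
ee_pos: [428.6, 220.2, 130.0]
eef_rot: [[-0.001, 1.0, 0.0], [1.0, 0.001, 0.0], [0.0, 0.0, -1.0]]
wrist_force: [0.9, 1.4, 0.2]
width: 0.997
gripper_force: 0.0
```

Emit:
play_rows(
  rows="0 0 0 0 0 0.137 1;0 0 0 0 0 0 1;0 0 0 0 0 0 1;0 0 0 0 0 0 1",
)

```text
t: 3.3
ee_pos: [430.4, 218.1, 131.1]
eef_rot: [[0.135, 0.991, 0.001], [0.991, -0.135, 0.0], [0.0, 0.001, -1.0]]
wrist_force: [0.2, -0.1, -0.1]
width: 1.002
gripper_force: 0.0
```

```bash
cat > togo.py <<'E'
from h import *
import sys
t=[float(a) for a in sys.argv[1:5]] # x y z, yaw of die/press
o=env.get_obs(); R=np.array(o['eef_rot']); d=R.T@(np.array(t[:3])-o['ee_pos'])
c,s=np.cos(t[3]),np.sin(t[3]); G=np.array([[-c,-s,0],[-s,c,0],[0,0,-1.]])  # tool x=-die x, y=+die y, z down
from scipy.spatial.transform import Rotation as Ro
print('t',o['t'],'pos',np.round(o['ee_pos'],1),'tool shift mm',d.round(1),'turn',Ro.from_matrix(R.T@G).as_rotvec().round(4),'F',np.round(o['wrist_force'],1),'w',round(float(o['width'])*88,1),o['gripper_force'])
print('press-axis F', np.round([c*o['wrist_force'][0]+s*o['wrist_force'][1], -s*o['wrist_force'][0]+c*o['wrist_force'][1]],1),'torque',np.round(o['torque'],2))
E
python3 togo.py 429.7 218.3 12 -1.708
```

```text
t 3.3 pos [430.4 218.1 131.1] tool shift mm [ 1.000e-01 -8.000e-01  1.191e+02] turn [ 0.0009 -0.0003  0.0021] F [ 0.2 -0.1 -0.1] w 88.2 0.0
press-axis F [0.1 0.2] torque [-0.03  0.02 -0.03]
```

Straight down, then close on the block.

Emit:
play_rows(
  rows="0 -0.0008 0.03 0 0 0.002 1;0 0 0.03 0 0 0 1;0 0 0.03 0 0 0 1;0 0 0.02 0 0 0 1;0 0 0.009 0 0 0 1;0 0 0 0 0 0 1;0 0 0 0 0 0 1",
)

```text
t: 4.0
ee_pos: [429.8, 218.6, 12.5]
eef_rot: [[0.139, 0.99, 0.001], [0.99, -0.139, 0.001], [0.001, 0.001, -1.0]]
wrist_force: [-0.3, -0.1, -0.7]
width: 1.001
gripper_force: 0.0
```

Emit:
play_rows(
  rows="0 0 0 0 0 0 -1;0 0 0 0 0 0 -1;0 0 0 0 0 0 -1;0 0 0 0 0 0 -1;0 0 0 0 0 0 -1;0 0 0 0 0 0 -1",
  grip_force=50,
)

```text
t: 4.6
ee_pos: [429.2, 218.6, 11.7]
eef_rot: [[0.138, 0.99, 0.0], [0.99, -0.138, 0.0], [0.0, 0.0, -1.0]]
wrist_force: [-0.2, 0.6, -0.0]
width: 0.496
gripper_force: 0.0
```

```bash
python3 togo.py 429.7 218.3 12 -1.708
```

```text
t 4.6 pos [429.2 218.6  11.7] tool shift mm [-0.2  0.6 -0.3] turn [ 0.0001 -0.0001 -0.0017] F [-0.2  0.6 -0. ] w 43.6 0.0
press-axis F [-0.6 -0.3] torque [-0.01  0.04  0.01]
```

Emit:
play_rows(
  rows="0 0 0 0 0 0 -1;0 0 0 0 0 0 -1;0 0 0 0 0 0 -1;0 0 -0.02 0 0 0 -1;0 0 -0.03 0 0 0 -1;0 0 -0.03 0 0 0 -1;0 0 -0.03 0 0 0 -1;0 0 0 0 0 0 -1",
)

```text
t: 5.4
ee_pos: [430.8, 219.5, 124.5]
eef_rot: [[0.139, 0.99, 0.005], [0.99, -0.139, 0.003], [0.003, 0.004, -1.0]]
wrist_force: [1.2, -0.3, -5.2]
width: 0.448
gripper_force: 50.0
```

```bash
python3 togo.py 541.1 -122.1 120 -1.337
```

```text
t 5.4 pos [430.8 219.5 124.5] tool shift mm [-323.   156.6    4.1] turn [ 0.0048 -0.0025 -0.373 ] F [ 1.2 -0.3 -5.2] w 39.4 49.953757524490356
press-axis F [0.6 1.1] torque [ 0.04 -0.08 -0.04]
```

Emit:
play_rows(
  rows="-0.025 0.0125 -0.0007 0 0 0 -1;-0.034 0.0166 -0.0007 0 0 0 -1;-0.034 0.0166 -0.0007 0 0 0 -1;-0.034 0.0166 -0.0007 0 0 0 -1;-0.034 0.0166 -0.0007 0 0 0 -1;-0.034 0.0166 -0.0007 0 0 0 -1;-0.034 0.0166 -0.0007 0 0 0 -1;-0.034 0.0166 -0.0007 0 0 0 -1",
)

```text
t: 6.2
ee_pos: [519.3, -61.3, 125.3]
eef_rot: [[0.139, 0.99, -0.003], [0.99, -0.139, -0.0], [-0.001, -0.003, -1.0]]
wrist_force: [1.2, 0.5, -4.6]
width: 0.45
gripper_force: 50.0
```

Emit:
play_rows(
  rows="-0.027 0.0135 0 0 0 0 -1;-0.018 0.009 0 0 0 0 -1;0 0 0 0 0 -0.12 -1;0 0 0 0 0 -0.12 -1;0 0 0 0 0 -0.12 -1;0 0 0 0 0 -0.012 -1;0 0 0 0 0 0 -1;0 0 0 0 0 0 -1",
)

```text
t: 7.0
ee_pos: [535.8, -107.4, 126.4]
eef_rot: [[-0.228, 0.974, -0.001], [0.974, 0.228, 0.0], [0.0, -0.001, -1.0]]
wrist_force: [0.1, 0.5, -4.1]
width: 0.45
gripper_force: 50.0
```

```bash
python3 togo.py 537.6 -107.5 85 -1.337; python3 - <<'E'
from h import *
im=env.get_image('scene'); ms=env.camera_model('scene')
q=proj(ms,[540,-100,70]).astype(int); x0,y0=q-60; print(x0,y0)
a=cv2.resize(im[y0:y0+120,x0:x0+120][:,:,::-1],(396,396),interpolation=2)
w=env.get_image('wrist')
b=cv2.resize(w[130:330,180:380][:,:,::-1],(396,396),interpolation=2)
cv2.imwrite('pics/c4.png',np.hstack([a,b]))
E
```

```text
t 7.0 pos [ 535.8 -107.4  126.4] tool shift mm [-0.6  1.8 41.4] turn [-0.0011 -0.0004 -0.0034] F [ 0.1  0.5 -4.1] w 39.6 49.953800439834595
press-axis F [-0.4  0.2] torque [ 0.02 -0.05  0.04]
204 112
```

View pics/c4.png

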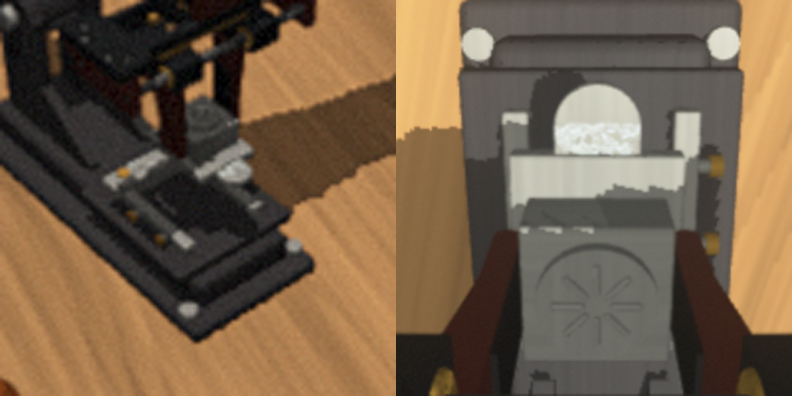

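Emit:
play_rows(
  rows="-0.0006 0.0018 0.02 0.001 0 -0.003 -1;0 0 0.025 0 0 0 -1;0 0 0.01 0 0 0 -1;0 0 0.003 0 0 0 -1;0 0 0 0 0 0 -1;0 0 0 0 0 0 -1",
)

```text
t: 7.7
ee_pos: [538.8, -107.7, 70.2]
eef_rot: [[-0.234, 0.972, 0.0], [0.972, 0.234, -0.0], [-0.001, 0.0, -1.0]]
wrist_force: [0.2, -0.3, -3.7]
width: 0.453
gripper_force: 50.0
```

```bash
python3 togo.py 537.6 -107.5 61.7 -1.337
```

```text
t 7.7 pos [ 538.8 -107.7   70.2] tool shift mm [ 0.4 -1.1  8.5] turn [0.0004 0.0005 0.002 ] F [ 0.2 -0.3 -3.7] w 39.9 49.95376467704773
press-axis F [0.3 0.1] torque [ 0.03 -0.03  0.03]
```

Emit:
play_rows(
  rows="0 0 0.003 0 0 0 -1;0 0 0.002 0 0 0 -1;0 0 0.001 0 0 0 -1;0 0 0 0 0 0 -1;0 0 0 0 0 0 -1",
)

```text
t: 8.2
ee_pos: [538.1, -107.6, 63.3]
eef_rot: [[-0.234, 0.972, -0.001], [0.972, 0.234, -0.0], [-0.0, -0.001, -1.0]]
wrist_force: [-0.1, 0.0, -4.1]
width: 0.453
gripper_force: 50.0
```

```bash
python3 togo.py 537.6 -107.5 61.7 -1.337; python3 - <<'E'
from h import *
w=env.get_image('wrist')
save('c5.png',w,3,[170,100,390,300])
E
```

```text
t 8.2 pos [ 538.1 -107.6   63.3] tool shift mm [ 0.2 -0.5  1.6] turn [-0.001   0.      0.0023] F [-0.1  0.  -4.1] w 39.9 49.95382905006409
press-axis F [-0.1 -0.1] torque [ 0.03 -0.05 -0.  ]
```

View pics/c5.png

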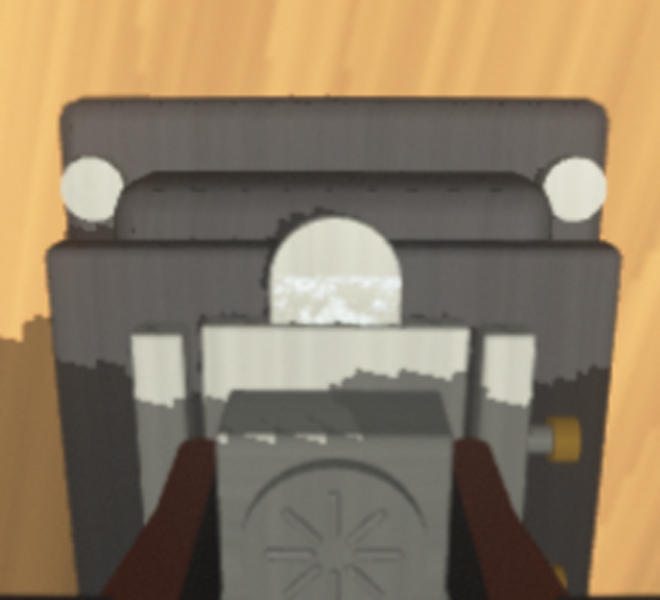

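The shoe (columns 202–469) sits centred between the cheek inner faces (184 and 484) and is square to them. Next I'll lower it to contact.

Emit:
play_rows(
  rows="0 0 0.001 0 0 0 -1;0 0 0.0005 0 0 0 -1;0 0 0 0 0 0 -1;0 0 0 0 0 0 -1",
)

```text
t: 8.65
ee_pos: [538.1, -107.6, 61.7]
eef_rot: [[-0.234, 0.972, -0.001], [0.972, 0.234, -0.0], [0.0, -0.001, -1.0]]
wrist_force: [-0.4, 0.3, -3.7]
width: 0.451
gripper_force: 50.0
```

```bash
python3 togo.py 537.6 -107.5 61.7 -1.337
```

```text
t 8.65 pos [ 538.1 -107.6   61.7] tool shift mm [ 0.2 -0.4  0. ] turn [-0.001  -0.      0.0023] F [-0.4  0.3 -3.7] w 39.7 49.95384871959686
press-axis F [-0.3 -0.3] torque [-0.01 -0.    0.04]
```

Emit:
play_rows(
  rows="0 0 0.0004 0 0 0 -1;0 0 0 0 0 0 -1;0 0 0 0 0 0 -1",
)

```text
t: 8.95
ee_pos: [538.1, -107.6, 61.7]
eef_rot: [[-0.234, 0.972, -0.001], [0.972, 0.234, -0.0], [-0.0, -0.001, -1.0]]
wrist_force: [-2.9, 0.5, 2.1]
width: 0.447
gripper_force: 50.0
```

Emit:
play_rows(
  rows="0 0 0.0004 0 0 0 -1;0 0 0 0 0 0 -1;0 0 0 0 0 0 -1",
)

```text
t: 9.25
ee_pos: [538.1, -107.6, 61.7]
eef_rot: [[-0.234, 0.972, -0.001], [0.972, 0.234, -0.0], [-0.0, -0.001, -1.0]]
wrist_force: [-4.3, 0.4, 6.6]
width: 0.45
gripper_force: 50.0
```

Emit:
play_rows(
  rows="0 0 -0.0008 0 0 0 -1;0 0 0 0 0 0 -1;-0.003 0 0 0 0 0 -1;-0.003 0 0 0 0 0 -1;-0.003 0 0 0 0 0 -1;-0.002 0 0 0 0 0 -1;0 0 0 0 0 0 -1;0 0 0 0 0 0 -1",
)

```text
t: 10.05
ee_pos: [540.9, -119.0, 61.7]
eef_rot: [[-0.233, 0.972, -0.0], [0.972, 0.233, -0.001], [-0.001, -0.001, -1.0]]
wrist_force: [0.0, 0.1, -3.6]
width: 0.45
gripper_force: 50.0
```

```bash
python3 togo.py 541.1 -122.1 61.7 -1.337
```

```text
t 10.05 pos [ 540.9 -119.    61.7] tool shift mm [-3.1 -0.5  0. ] turn [-0.0006  0.0007  0.0016] F [ 0.   0.1 -3.6] w 39.6 49.95596408843994
press-axis F [-0.1  0.1] torque [-0.08 -0.26 -0.02]
```

Emit:
play_rows(
  rows="-0.001 0 0 0 0 0 -1;-0.001 0 0 0 0 0 -1;0 0 0 0 0 0 -1;0 0 0 0 0 0 -1",
)

```text
t: 10.45
ee_pos: [541.0, -120.1, 61.7]
eef_rot: [[-0.234, 0.972, -0.001], [0.972, 0.234, -0.0], [0.0, -0.001, -1.0]]
wrist_force: [-0.5, 1.9, -1.9]
width: 0.452
gripper_force: 50.0
```

Emit:
play_rows(
  rows="-0.0005 0 0 0 0 0 -1;-0.0005 0 0 0 0 0 -1;0 0 0 0 0 0 -1;0 0 0 0 0 0 -1",
)

```text
t: 10.85
ee_pos: [541.3, -121.3, 61.7]
eef_rot: [[-0.234, 0.972, -0.001], [0.972, 0.234, -0.0], [-0.0, -0.001, -1.0]]
wrist_force: [-0.6, 1.3, -2.0]
width: 0.452
gripper_force: 50.0
```

Emit:
play_rows(
  rows="-0.0005 0 0 0 0 0 -1;-0.0005 0 0 0 0 0 -1;0 0 0 0 0 0 -1;0 0 0 0 0 0 -1",
)

```text
t: 11.25
ee_pos: [541.5, -121.9, 61.7]
eef_rot: [[-0.234, 0.972, -0.001], [0.972, 0.234, 0.0], [0.0, -0.001, -1.0]]
wrist_force: [-1.2, 3.2, -0.3]
width: 0.451
gripper_force: 50.0
```

Emit:
play_rows(
  rows="-0.0004 0 0 0 0 0 -1;-0.0004 0 0 0 0 0 -1;0 0 0 0 0 0 -1;0 0 0 0 0 0 -1",
)

```text
t: 11.65
ee_pos: [541.5, -122.0, 61.8]
eef_rot: [[-0.235, 0.972, -0.002], [0.972, 0.235, 0.001], [0.001, -0.001, -1.0]]
wrist_force: [-2.6, 6.2, 0.2]
width: 0.453
gripper_force: 50.0
```

```bash
python3 togo.py 541.1 -122.1 61.7 -1.337
```

```text
t 11.65 pos [ 541.5 -122.    61.8] tool shift mm [-0.  -0.4  0.1] turn [-0.0014 -0.0011  0.0029] F [-2.6  6.2  0.2] w 39.9 49.951136112213135
press-axis F [-6.6 -1.1] torque [1.19 0.38 0.1 ]
```

Emit:
play_rows(
  rows="0 0 -0.0003 0 0 0 -1;-0.0004 0 0 0 0 0 -1;-0.0004 0 0 0 0 0 -1;0 0 0 0 0 0 -1;0 0 0 0 0 0 -1",
)

```text
t: 12.15
ee_pos: [541.4, -122.1, 61.8]
eef_rot: [[-0.235, 0.972, -0.002], [0.972, 0.235, 0.001], [0.002, -0.002, -1.0]]
wrist_force: [-2.1, 6.5, -1.1]
width: 0.456
gripper_force: 49.9
```

```bash
python3 togo.py 541.1 -122.1 61.7 -1.337
```

```text
t 12.15 pos [ 541.4 -122.1   61.8] tool shift mm [ 0.  -0.3  0.1] turn [-0.0019 -0.002   0.0035] F [-2.1  6.5 -1.1] w 40.1 49.949195981025696
press-axis F [-6.9 -0.5] torque [1.6  0.47 0.11]
```

Emit:
play_rows(
  rows="-0.0004 0 0 0 0 0 -1;-0.0004 0 0 0 0 0 -1;0 0 0 0 0 0 -1;0 0 0 0 0 0 -1;0 0 0 0 0 0 -1",
)

```text
t: 12.65
ee_pos: [541.4, -122.1, 61.8]
eef_rot: [[-0.236, 0.972, -0.003], [0.972, 0.236, 0.002], [0.003, -0.002, -1.0]]
wrist_force: [-3.2, 8.3, 1.2]
width: 0.449
gripper_force: 49.9
```

```bash
python3 togo.py 541.1 -122.1 61.7 -1.337
```

```text
t 12.65 pos [ 541.4 -122.1   61.8] tool shift mm [ 0.1 -0.3  0.1] turn [-0.0022 -0.0028  0.004 ] F [-3.2  8.3  1.2] w 39.5 49.94923174381256
press-axis F [-8.8 -1.2] torque [2.05 0.63 0.17]
```

Emit:
play_rows(
  rows="0 0 -0.0002 0 -0.004 0 -1;-0.0004 0 0 0 0 0 -1;-0.0003 0 0 0 0 0 -1;0 0 0 0 0 0 -1;0 0 0 0 0 0 -1;0 0 0 0 0 0 -1",
)

```text
t: 13.25
ee_pos: [541.4, -122.1, 61.8]
eef_rot: [[-0.236, 0.972, -0.002], [0.972, 0.236, -0.001], [-0.0, -0.003, -1.0]]
wrist_force: [-3.7, 9.4, -1.0]
width: 0.453
gripper_force: 49.9
```

```bash
python3 togo.py 541.1 -122.1 61.7 -1.337
```

```text
t 13.25 pos [ 541.4 -122.1   61.8] tool shift mm [ 0.1 -0.3  0.1] turn [-0.0025  0.0004  0.0046] F [-3.7  9.4 -1. ] w 39.9 49.94821786880493
press-axis F [-10.   -1.5] torque [2.4  0.61 0.17]
```

Emit:
play_rows(
  rows="-0.0005 0 0 0 -0.001 0 -1;-0.0004 0 -0.0001 0 0 0 -1;0 0 0 0 0 0 -1;0 0 0 0 0 0 -1;0 0 0 0 0 0 -1",
)

```text
t: 13.75
ee_pos: [541.5, -122.2, 61.8]
eef_rot: [[-0.237, 0.972, -0.003], [0.972, 0.237, -0.001], [-0.0, -0.003, -1.0]]
wrist_force: [-4.1, 11.7, 0.0]
width: 0.454
gripper_force: 49.9
```

```bash
python3 togo.py 541.1 -122.1 61.7 -1.337
```

```text
t 13.75 pos [ 541.5 -122.2   61.8] tool shift mm [ 0.2 -0.3  0.1] turn [-0.0028  0.0005  0.0051] F [-4.1 11.7  0. ] w 40.0 49.94844675064087
press-axis F [-12.3  -1.3] torque [2.87 0.73 0.16]
```

Emit:
play_rows(
  rows="-0.0002 0 -0.0001 0 0 0 -1;0 0 0 0 0 0 -1;0 0 0 0 0 0 -1;0 0 0 0 0 0 -1;0 0 0 0 0 0 -1;0 0 0 0 0 0 -1;0 0 0 0 0 0 -1;0 0 0 0 0 0 -1",
)

```text
t: 14.55
ee_pos: [541.4, -122.2, 61.8]
eef_rot: [[-0.237, 0.972, -0.003], [0.972, 0.237, -0.001], [-0.0, -0.003, -1.0]]
wrist_force: [-3.4, 13.6, -0.6]
width: 0.451
gripper_force: 49.9
```

```bash
python3 togo.py 541.1 -122.1 61.7 -1.337;python3 - <<'E'
from h import *
a=cv2.resize(env.get_image('wrist')[100:300,180:380][:,:,::-1],(396,396),interpolation=2)
b=cv2.resize(env.get_image('scene')[60:260,120:320][:,:,::-1],(396,396),interpolation=2)
cv2.imwrite('pics/c6.png',np.hstack([a,b]))
for i in range(6): print(np.round(env.get_obs()['wrist_force'],1)); env.get_image('side')
E
```

```text
t 14.55 pos [ 541.4 -122.2   61.8] tool shift mm [ 0.2 -0.3  0.1] turn [-0.003   0.0002  0.0052] F [-3.4 13.6 -0.6] w 39.7 49.94820177555084
press-axis F [-14.   -0.1] torque [2.99 0.72 0.14]
[-3.3 13.2 -0.9]
[-3.  12.5 -0.2]
[-3.6 13.5 -0.6]
[-3.7 11.6 -0.6]
[-3.3 12.7 -0.4]
[-3.4 12.8 -0.2]
```

View pics/c6.png

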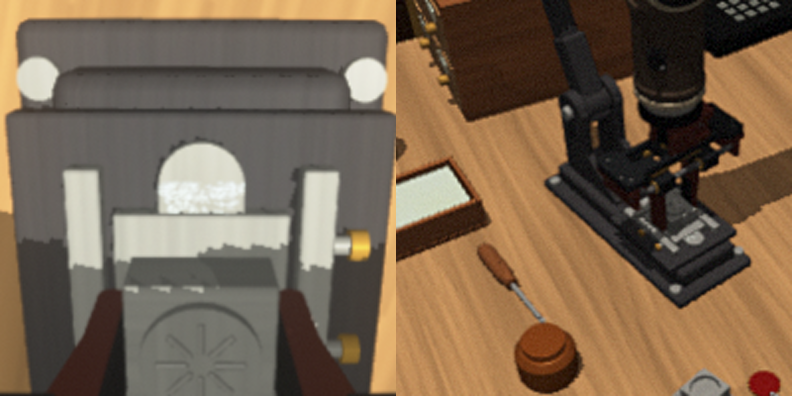

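The die sits between the cheeks, square and lever clear. Averaged wrist push is about 13 N, so roughly 12 N reaches the stop after friction. Holding.

Emit:
play_rows(
  rows="0.0001 0 0 0 0 0 -1;0 0 0 0 0 0 -1;0 0 0 0 0 0 -1;0 0 0 0 0 0 -1;0 0 0 0 0 0 -1;0 0 0 0 0 0 -1;0 0 0 0 0 0 -1;0 0 0 0 0 0 -1",
)

```text
t: 15.75
ee_pos: [541.4, -122.2, 61.8]
eef_rot: [[-0.237, 0.972, -0.003], [0.972, 0.237, -0.001], [-0.0, -0.003, -1.0]]
wrist_force: [-3.9, 13.3, 0.3]
width: 0.45
gripper_force: 49.9
```

Emit:
play_rows(
  rows="0 0 0 0 0 0 -1;0 0 0 0 0 0 -1;0 0 0 0 0 0 -1;0 0 0 0 0 0 -1;0 0 0 0 0 0 -1;0 0 0 0 0 0 -1;0 0 0 0 0 0 -1;0 0 0 0 0 0 -1",
)

```text
t: 16.55
ee_pos: [541.4, -122.2, 61.8]
eef_rot: [[-0.237, 0.972, -0.003], [0.972, 0.237, -0.001], [-0.0, -0.003, -1.0]]
wrist_force: [-4.2, 13.0, -0.0]
width: 0.452
gripper_force: 49.9
```

Emit:
play_rows(
  rows="0 0 0 0 0 0 -1;0 0 0 0 0 0 -1;0 0 0 0 0 0 -1;0 0 0 0 0 0 -1;0 0 0 0 0 0 -1;0 0 0 0 0 0 -1;0 0 0 0 0 0 -1;0 0 0 0 0 0 -1",
)

```text
t: 17.35
ee_pos: [541.4, -122.2, 61.8]
eef_rot: [[-0.237, 0.972, -0.003], [0.972, 0.237, -0.001], [-0.0, -0.003, -1.0]]
wrist_force: [-4.3, 12.9, -1.1]
width: 0.451
gripper_force: 49.9
```

Emit:
play_rows(
  rows="0 0 0 0 0 0 -1;0 0 0 0 0 0 -1;0 0 0 0 0 0 -1;0 0 0 0 0 0 -1;0 0 0 0 0 0 -1;0 0 0 0 0 0 -1;0 0 0 0 0 0 -1;0 0 0 0 0 0 -1",
)

```text
t: 18.15
ee_pos: [541.4, -122.1, 61.8]
eef_rot: [[-0.237, 0.972, -0.003], [0.972, 0.237, -0.001], [-0.0, -0.003, -1.0]]
wrist_force: [-4.4, 13.2, -1.0]
width: 0.452
gripper_force: 49.9
```

Emit:
play_rows(
  rows="0 0 0 0 0 0 -1;0 0 0 0 0 0 -1;0 0 0 0 0 0 -1;0 0 0 0 0 0 -1;0 0 0 0 0 0 -1;0 0 0 0 0 0 -1;0 0 0 0 0 0 -1;0 0 0 0 0 0 -1",
)

```text
t: 18.95
ee_pos: [541.4, -122.2, 61.8]
eef_rot: [[-0.237, 0.972, -0.003], [0.972, 0.237, -0.001], [-0.0, -0.003, -1.0]]
wrist_force: [-5.1, 12.8, -1.1]
width: 0.454
gripper_force: 49.9
```

```bash
python3 - <<'E'
from h import *
F=[]
for i in range(8): F.append(env.get_obs()['wrist_force']); env.get_image('side')
f=np.mean(F,0); print(f.round(2), 'push',(-f[0]*.2317+f[1]*.9728).round(2), env.get_obs()['t'])
E
```

```text
[-3.6  12.84 -0.83] push 13.32 19.35
```

```bash
python3 -c "
from plant import env
print(env.finish_job())"
```

```text
the job is handed in; nothing more can be done
None
```

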